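Tension the belt tensioner of a robot chassis to its set mark

ROBOT

A 6-joint arm with a two-finger parallel gripper is mounted at the origin on the work surface. World frame = base frame: x ahead of the robot, y to its left, z up, the work surface at z = 0. Lengths are in mm, angles in rad, forces in N, time in s.
With the tool pointing down it reaches from about 150 to 775 mm from the base axis. Payload 6.1 kg.
Tool frame: the origin (TCP) lies at the very end of the fingers, on their centre line; the grasp point (between the pads) lies 19 mm behind it (bot.hold_point_z is the distance from the TCP to the grasp point, in mm); z points along the fingers, y is the line along which they close (so a half turn about z gives the same grasp; the last joint's range is limited). The gripper opens to 85 mm and grips with 20 to 120 N. Pads are 22 mm wide; open, the fingers measure 114 mm over their backs; the gripper's body (76 mm by 85 mm) begins 54 mm behind the grasp point. The pads swing forward as they close: fully open they stand 13 mm farther back than shut.
Start: joints at [-1.254, 0.126, -0.04, 1.405, 0, 1.571], TCP at [163.545, -498.86, 231.295] pointing down, gripper open.
Joint ranges: [-2.72, 2.72], [-0.95, 1.95], [-1.27, 1.35], [-1.78, 2.02], [-1.46, 1.47], [-3.14, 3.14]. Speed limits (rad/s): [2.39, 2.39, 3.01, 3.14, 3.14, 3.14].

INTERFACE

Orientations are given as a unit quaternion [x, y, z, w].
In Python, from bench import bot gives the robot as it stands.
- The arm moves only by the shell command python3 -m handwheel 'ROWS' [OPENING] [FORCE]. ROWS is JSON, a list of rows, each an object of numbers: "x", "y", "z": the shift along the world's x, y, z in mm; "wx", "wy", "wz": the turn, a rotation vector about the world's x, y, z in rad. A call has 1 to 5 rows; each row is the pose to reach, as a shift and turn from the pose commanded when the call began; what a row does not reach only later rows make up. A row lasts 1/12 s, in which the tool goes at most 41.7 mm and 7.16 degrees, less where a joint would pass 70% of its speed; a pose out of reach is approached as far as the arm can. A call with a gripper value outside its range is refused whole. OPENING is the gripper's target within -1 to 1 (fully open at 1, half-way at 0, shut at -1), set as the call begins (- or left out, the last holds). The fingers move at their own pace and stop on an object; FORCE is the grip in N (left out, the last holds). Time passes only in rows, so rows that repeat a pose let the fingers close. It gives the time, the measured TCP pose, the force, the opening and the grip force at its end, in the units of the state.
- bot.get_state(): the state, without advancing time (a new reading comes with each control period).
- bot.read_camera(name): name is "scene" or "top" or "wrist"; returns a dict with "color" (384x512x3 uint8, red, green, blue), "K" (3x3 intrinsics, pixels), "D" ([k1, k2, p1, p2, k3] as OpenCV has them; the pictures are not rectified), "position" and "rotation" of the camera in the world. Camera axes: x right, y up, looking along -z (the intrinsics and any distortion apply to the point x, -y, -z); pixel columns grow to the right and rows downward; lengths in mm; the calibration is good to about 2 mm. A picture is of the moment at which its call begins. There is no depth.
- bot.hand_in(): hands the job in; it is judged then, once.
The state is a dict: "time_s": time; "q": joint angles; "qd": joint speeds; "joint_efforts": joint torques, N m; "tool_pos": TCP position; "ee_rot": TCP orientation; "wrist_force": force on the tool from outside, world axes, zero at the start; "torque": the same for the moment, N m; "gripper_width": finger opening in mm; "grip_force": force on a finger pad.
Only numpy, scipy, OpenCV 4.12 (cv2) and the standard library are available. Lean on these libraries where they do the work, as an engineer would, in place of code of your own. Each camera call takes 0.05 s, during which the arm holds its last target. There are 200 camera calls.

TASK

Get the belt tensioner ready: swing the guard bar off the tension knob, take out the storage block that stands in the way of the sprung arm and stand it upright in the empty low parts tray. Then, with the guard still open, turn the knob clockwise until the arm's pointer lines up with the tip of the set mark, without going clearly past it, and swing the guard bar fully back over the knob to its stop. Move the arm by the knob only, leave the mark where it is set, and do not disturb the other things on the table.

Things in the scene. Friction and masses are not known exactly. Their poses are not given: they have to be found in the camera images.
- rig: Belt-tensioner rig: aluminium base plate 220 (x) x 360 (y) x 12 mm, fixed to the table; origin at the centre of the plate's underside, z up. Its start position and yaw vary. In its frame: a grey gear case 85 x 155 mm, top 45 mm above the table, centred at (-40, -78) mm; the knob's axis at (-30, -115) mm; the guard's hinge axis at (55, -115) mm, a 22 mm post 92 mm tall; the sprung arm's pivot at (-60, -30) mm; a 30 mm square upright profile at (90, 30) mm, 132 mm tall.
- tension_knob (a joint): The tension knob's angle in rad, range -0.1 to 5, growing clockwise seen from above. Each radian swings the sprung arm 0.16 rad (28 mm at the pointer). Friction (about 0.12 N m) holds it where it is left, also against the arm's spring. The knob must be turned 1.4 to 2.8 rad, so in several grasps.
- knob_grip (a point): Point on the tension knob's vertical axis, half-way up its wing (78 mm above the table). The wing is a black upright bar 60 mm long (along this point's x, which turns with the knob), 15 mm thick (y), from 60 to 92 mm above the table, on a round hub 48 mm across. While the guard is shut its bar passes 7 mm above the wing.
- guard (a joint): Guard bar angle in rad about its vertical hinge: 0 = fully shut over the knob (stop), growing to 1.9 = fully open (stop); seen from above it opens anticlockwise, the post moving towards the rig's -y side. It stays where it is left (light friction).
- guard_post (a point): Middle of the guard bar's upright black round post, its handle: 16 mm across, from 105 to 155 mm above the table, this point at 130 mm, 135 mm from the hinge axis. The flat steel bar is 24 mm wide, 6 mm thick, its top 105 mm above the table. Shut, the bar runs from the hinge towards the rig's -x, over the knob, and the post stands 50 mm beyond the knob's axis.
- guard_hinge (a point): Point on the guard's vertical hinge axis, 130 mm above the table.
- swingarm (a joint): Angle in rad of the sprung arm about its vertical pivot: 0 = slack, pointing along the rig's +y; it grows towards the rig's +x (clockwise from above) as the knob is tightened. Always 0.16 x the knob's angle.
- pointer_tip (a point): Tip of the pointer at the free end of the flat steel sprung arm, on the arm's centre line 174 mm from its pivot, 55 mm above the table. The arm is 16 mm wide, its top 60 mm above the table; a 36 mm black idler pulley stands on it 55 mm from the pivot, to 76 mm.
- mark_tip (a point): Inner tip of the set mark: a narrow (5 mm) steel edge on a aluminium block 22 mm square at the end of the arm's sweep, to 60 mm above the table. This point lies 3 mm inside that edge, at the pointer tip's radius and height, so the pointer lines up when both points coincide. Its x axis is the direction in which the arm moves when tightened. Its place on the arc varies.
- block_center (a point): Centre of the storage block: a loose piece of slotted aluminium profile, 32 x 32 mm and 90 mm tall, about 0.15 kg, standing on the rig's plate (bottom 12 mm above the table at the start) beside the arm, in its way. Its z is its long axis; x and y are square to its sides.
- tray: Empty low parts tray of red plastic, fixed, outside 170 (x) x 120 (y) x 40 mm, walls and floor 5 mm; origin under its centre, z up. It stands to the left or to the right of the rig.
- controller: Bystander: black control box 150 x 100 x 50 mm, on the other side of the rig from the tray; origin under its centre.
- pulley: Bystander: loose aluminium pulley, 48 mm across, 42 mm tall, standing on the rig's plate.
- bearing: Bystander: loose aluminium bearing block 40 x 60 x 35 mm on the rig's plate.
- wheel: Bystander: black rubber wheel lying flat in front of the rig, 84 mm across, 30 mm tall.
- motor: Bystander: gear motor standing upright, 46 mm across, 105 mm tall, beyond the rig.
- screwdriver: Bystander: screwdriver lying on the table in front of the rig.
- offcut: Bystander: slotted aluminium profile 30 x 30 x 200 mm lying to the left beyond the rig.
There are look-alikes about, which are no part of the job. What is shaped like the part that bears block_center but brown is not meant. What is shaped like the tray but white is not meant.

How it is judged (in metres and radians):
On the way, in this order (a step that is already met when the one before it is completed fails the run):
1. the guard is swung open (past 0.7 rad) and the storage block stands in the tray, while the arm is still slack (value of joint guard above 0.7 rad and value of joint swingarm below 0.16 rad and x of block_center in the frame of tray between -0.07 and 0.07 m and y of block_center in the frame of tray between -0.045 and 0.045 m and z of block_center in the frame of tray below 0.06 m and angle between block_center's own z axis and vertical below 0.15 rad), for 0.2 s.
2. with the guard open, the pointer is brought to the mark and stays there (value of joint guard above 0.7 rad and horizontal distance between pointer_tip and mark_tip below 0.0035 m), for 0.3 s.
At the end, for the whole second after the job is handed in: The block stands upright (within 0.15 rad) on the floor of the tray, wholly within its walls, at rest; the pointer tip is within 3.5 mm of the mark tip; the guard is back over the knob, within 0.1 rad of its stop (x of block_center in the frame of tray between -0.07 and 0.07 m and y of block_center in the frame of tray between -0.045 and 0.045 m and z of block_center in the frame of tray below 0.06 m and angle between block_center's own z axis and vertical below 0.15 rad and horizontal distance between pointer_tip and mark_tip below 0.0035 m and value of joint guard below 0.1 rad and linear speed of block below 0.02 m/s); the robot touches nothing.
It fails at once if a bystander is moved more than 30 mm (distance of any of controller, pulley, bearing, wheel, motor, screwdriver, offcut from where it was at the start of the episode above 0.03 m).
It fails at once if the sprung arm is pushed directly by the robot (over 4 N) instead of by the knob (contact force between any of the fingers, the arm and swingarm above 4 N).
It fails at once if the mark is shifted by more than 4 mm (distance of mark_tip from where it was at the start of the episode above 0.004 m).
It fails at once if the pointer is run more than 12 mm past the mark (x of pointer_tip in the frame of mark_tip above 0.012 m).
It also fails if it takes over 72 s, if anything falls off the work surface, if the arm or the gripper's body presses on something with over 40 N, if the wrist force passes 120 N, or if a joint passes its speed limit or range.

## Working session

There is one attempt and no reset: what is moved stays moved. The work goes in short steps, Python scripts to look and compute and a shell command to move; the robot and the scene stay as the last step left them, time stands still between calls to the robot, and variables do not carry over. Pictures are saved under pics/ and viewed, at most 10 in all, crops included, and the job is handed in when it is done.

```bash
mkdir -p pics; ls
cat > h.py <<'E'
import numpy as np, cv2
from bench import bot
def ray(c,u,v):
    p=cv2.undistortPoints(np.array([[[u,v]]],float),np.array(c["K"],float),np.array(c["D"],float))[0,0]
    d=np.array(c["rotation"]).reshape(3,3)@np.array([p[0],-p[1],-1.]); return np.array(c["position"],float),d
def onz(c,u,v,z):
    o,d=ray(c,u,v); return o+d*(z-o[2])/d[2]
def pix(c,P):
    R=np.array(c["rotation"]).reshape(3,3); q=R.T@(np.array(P,float)-np.array(c["position"]))
    return cv2.projectPoints(np.array([[q[0],-q[1],-q[2]]]),np.zeros(3),np.zeros(3),np.array(c["K"],float),np.array(c["D"],float))[0].ravel()
E
python3 - <<'E'
from h import *
import pickle
cs={n:bot.read_camera(n) for n in("scene","top")}
pickle.dump(cs,open("c0.pkl","wb"))
for n,c in cs.items():
    cv2.imwrite(f"pics/{n}0.png",cv2.resize(c["color"][:,:,::-1],(800,600),interpolation=cv2.INTER_CUBIC)); print(n,c["position"],c["K"])
print(bot.get_state())
E
```

```text
pics
scene [1302.35979489  629.49896824  934.68377932] [[481.85364035   0.         251.74171281]
 [  0.         481.85364035 191.66554715]
 [  0.           0.           1.        ]]
top [ 407.11165374    8.68394036 1248.43432773] [[371.7083855    0.         254.39131662]
 [  0.         371.7083855  191.86998821]
 [  0.           0.           1.        ]]
{'time_s': 0.1, 'q': array([-1.25401900e+00,  1.26317598e-01, -4.04740400e-02,  1.40540994e+00,
        2.23394660e-05,  1.57081256e+00]), 'qd': array([ 1.02751365e-05, -2.33614238e-03,  2.65211829e-03, -1.90360608e-03,
       -1.17688465e-03,  6.26332007e-04]), 'joint_efforts': array([-1.46173974e-03, -4.36903882e+01,  3.53607094e+01,  1.36485026e-02,
       -3.31662659e-05,  2.64366982e-06]), 'tool_pos': array([ 163.43498461, -498.534935  ,  230.62253251]), 'ee_rot': array([ 9.87483755e-01,  1.57719181e-01, -9.97986667e-05, -6.95589951e-04]), 'wrist_force': array([-1.04410592, -0.31177037, -0.21629895]), 'torque': array([ 0.0111941 , -0.02763734,  0.01126833]), 'grip_force': 0.0, 'gripper_width': 85.20080740830463}
```

View pics/top0.png

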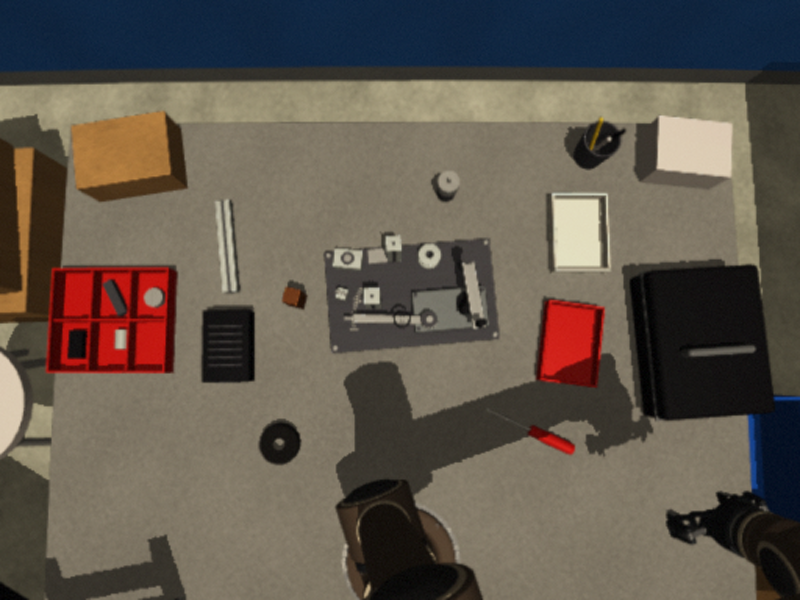

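View pics/scene0.png

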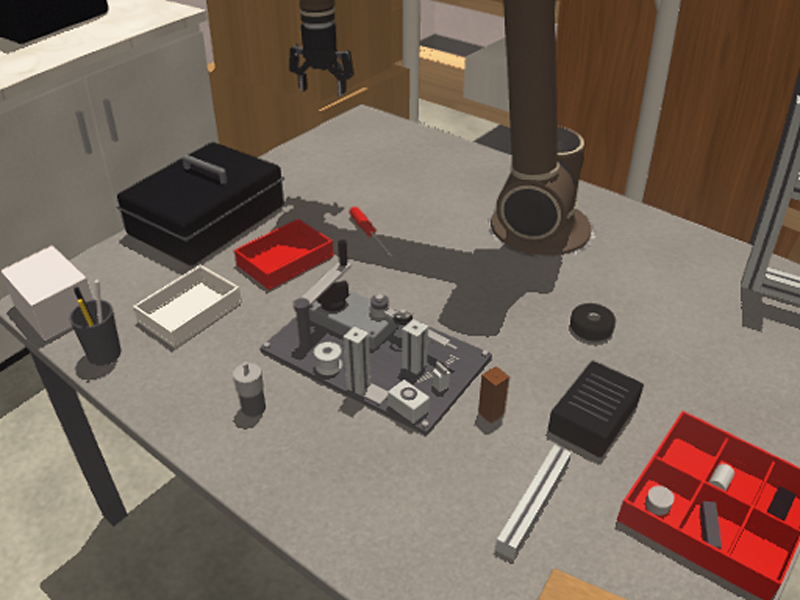

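The top view has up = +x and left = +y. Coordinates below are in the 800x600 top picture:
- **Storage block:** silver, at (371,295), beside the arm, whose tip is at (345,318). The profile at (393,243) is the rig's fixed upright, and the brown block at (293,296) is the look-alike.
- **Tray:** plain red, at (571,342). The compartmented red box at (112,320) and the white tray at (580,232) don't fit the description.
- **Guard:** runs from the hinge at (470,268) to the post at (480,322).

Next I'll measure these and take one enlarged crop.

Run:
```python
from h import *
import pickle
cs=pickle.load(open("c0.pkl","rb")); c=cs["top"]; im=c["color"]; hsv=cv2.cvtColor(im,cv2.COLOR_RGB2HSV)
# tray
m=((hsv[...,1]>150)&((hsv[...,0]<8)|(hsv[...,0]>172))).astype(np.uint8)
m[:, :330]=0; m[260:]=0
k=max(cv2.findContours(m,0,2)[0],key=cv2.contourArea)
P=np.array([onz(c,u,v,40)[:2] for u,v in k[:,0]],np.float32); print("tray",cv2.minAreaRect(P))
# plate: darkish region
g=im.max(2); s=np.zeros_like(g); s[145:230,200:325]=1
m=((g<85)&(s>0)).astype(np.uint8); m=cv2.morphologyEx(m,cv2.MORPH_CLOSE,np.ones((5,5))); 
m=cv2.morphologyEx(m,cv2.MORPH_OPEN,np.ones((5,5)))
k=max(cv2.findContours(m,0,2)[0],key=cv2.contourArea)
P=np.array([onz(c,u,v,12)[:2] for u,v in k[:,0]],np.float32); print("plate",cv2.minAreaRect(P))
# plate corners screws by eye (800 px scale)
for u,v in[(328,258),(487,243),(495,334),(335,347)]: print(onz(c,u*.64,v*.64,12))
print("block",onz(c,371*.64,295*.64,102), "brown",onz(c,293*.64,296*.64,90))
cv2.imwrite("pics/crop.png",cv2.resize(im[145:235,200:325,::-1],(800,576),interpolation=cv2.INTER_CUBIC))
```

```text
Traceback (most recent call last):
  File "h.py", line 7, in onz
    o,d=ray(c,u,v); return o+d*(z-o[2])/d[2]
        ~~~^^^^^^^
  File "h.py", line 5, in ray
    d=np.array(c["rotation"]).reshape(3,3)@np.array([p[0],-p[1],-1.]); return np.array(c["position"],float),d
      ~~~~~~~~~~~~~~~~~~~~~~~~~~~~~~~^^^^^
ValueError: cannot reshape array of size 4 into shape (3,3)
```

```bash
sed -i 's/np.array(c\["rotation"\]).reshape(3,3)/Rot.from_quat(c["rotation"]).as_matrix()/; 1a from scipy.spatial.transform import Rotation as Rot' h.py
python3 - <<'E'
from h import *
import pickle
cs=pickle.load(open("c0.pkl","rb")); c=cs["top"]; im=c["color"]; hsv=cv2.cvtColor(im,cv2.COLOR_RGB2HSV)
m=((hsv[...,1]>150)&((hsv[...,0]<8)|(hsv[...,0]>172))).astype(np.uint8)
m[:, :330]=0; m[260:]=0
k=max(cv2.findContours(m,0,2)[0],key=cv2.contourArea)
P=np.array([onz(c,u,v,40)[:2] for u,v in k[:,0]],np.float32); print("tray",cv2.minAreaRect(P))
g=im.max(2); s=np.zeros_like(g); s[145:230,200:325]=1
m=((g<85)&(s>0)).astype(np.uint8); m=cv2.morphologyEx(m,cv2.MORPH_CLOSE,np.ones((5,5))); 
m=cv2.morphologyEx(m,cv2.MORPH_OPEN,np.ones((5,5)))
k=max(cv2.findContours(m,0,2)[0],key=cv2.contourArea)
P=np.array([onz(c,u,v,12)[:2] for u,v in k[:,0]],np.float32); print("plate",cv2.minAreaRect(P))
for u,v in[(328,258),(487,243),(495,334),(335,347)]: print(onz(c,u*.64,v*.64,12))
print("block",onz(c,371*.64,295*.64,102), "brown",onz(c,293*.64,296*.64,90))
cv2.imwrite("pics/crop.png",cv2.resize(im[145:235,200:325,::-1],(800,576),interpolation=cv2.INTER_CUBIC))
E
```

```text
tray ((450.6000061035156, -357.0194396972656), (129.4385986328125, 172.32293701171875), 82.36962127685547)
plate ((555.2797241210938, -23.256439208984375), (218.4364013671875, 358.2807312011719), 4.694172382354736)
[634.98580815 153.74524132  12.        ]
[ 667.59538065 -190.62236786   12.        ]
[ 470.21851616 -203.93102853   12.        ]
[443.27934984 136.73716757  12.        ]
block [543.63772546  56.82008711 102.        ] brown [543.29887362 214.11260207  90.        ]
```

View pics/crop.png

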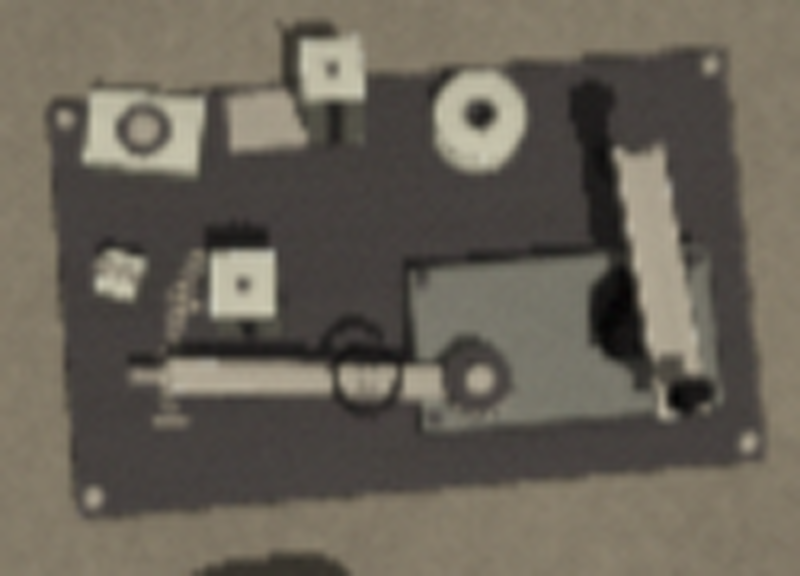

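The crop shows:
- The silver block at (243,283), upright beside the arm, whose tip is at (135,368).
- The mark at (120,272).
- The fixed profile at (332,70).
- The guard post at (690,392).

The plate measures 218x358 mm at (555,-24), yaw 0.08, which matches the stated size. The tray measures 172x129 mm, and the extra width is the visible outer wall. I'll move above the guard post.

```bash
python3 -m handwheel '[{"x":30,"y":28,"wz":-0.12},{"x":60,"y":56,"wz":-0.24},{"x":87,"y":85,"wz":-0.24},{"x":114,"y":114,"wz":-0.24},{"x":140,"y":144,"wz":-0.24}]' 0.2
python3 -m handwheel '[{"x":27,"y":29},{"x":54,"y":60},{"x":81,"y":90},{"x":108,"y":120},{"x":135,"y":150}]'
python3 -m handwheel '[{"x":20,"y":25,"z":-5},{"x":40,"y":50,"z":-10},{"x":46,"y":60,"z":-20},{"x":46,"y":60,"z":-20},{"x":46,"y":60,"z":-20}]'
python3 - <<'E'
from h import *
import pickle
c={n:bot.read_camera(n) for n in("wrist","top")}; pickle.dump(c,open("c1.pkl","wb"))
s=bot.get_state(); print(s["time_s"],s["tool_pos"],s["ee_rot"],s["q"],s["gripper_width"])
w=c["wrist"]; print(w["position"])
R=(555,-24);cc,ss=np.cos(.08),np.sin(.08)
W=lambda x,y,z:(R[0]+cc*x-ss*y,R[1]+ss*x+cc*y,z)
im=w["color"].copy()
for p in[W(-80,-115,155),W(-30,-115,92),W(55,-115,105),W(-60,144,55),(543.6,56.8,102)]:
    q=pix(w,p); print(np.round(p),q); cv2.circle(im,tuple(int(a) for a in q),3,(255,0,0),-1)
cv2.imwrite("pics/w1.png",cv2.resize(im[:,:,::-1],(800,600)))
E
```

```text
0.2 [ 163.47537738 -498.63499479  230.81295233] [ 9.87477753e-01  1.57757499e-01 -8.25470921e-05 -5.01595747e-04] [-1.25398997e+00  1.26197814e-01 -4.01954111e-02  1.40541978e+00
 -4.79868164e-06  1.57076404e+00] 85.08568354520375
[ 226.47802747 -478.11430252  373.36001716]
[ 484. -145.  155.] [-321.15850231 -767.52868954]
[ 534. -141.   92.] [-144.27898845 -619.26556638]
[ 619. -134.  105.] [-186.83271341 -957.13807   ]
[484. 115.  55.] [-471.73792514 -556.29036462]
[544.  57. 102.] [-574.2900431  -865.94461515]invalid input
invalid input
invalid input
```

View pics/w1.png

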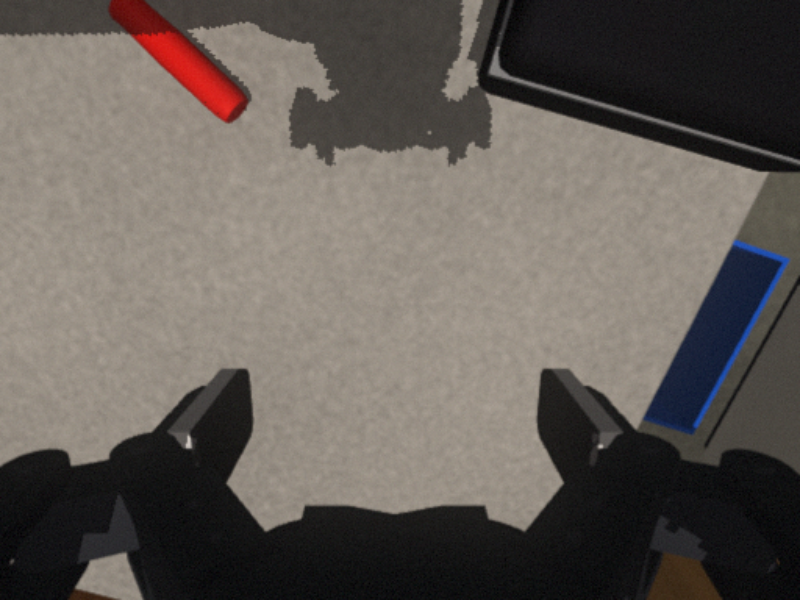

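The moves were refused, probably because every row needs all six keys. The picture only shows the start view: bare table with the fingertips at (235,400) and (555,400). I'll retry with full rows.

```bash
python3 -m handwheel '[{"x":30,"y":28,"z":0,"wx":0,"wy":0,"wz":-0.12},{"x":60,"y":56,"z":0,"wx":0,"wy":0,"wz":-0.24},{"x":87,"y":85,"z":0,"wx":0,"wy":0,"wz":-0.24},{"x":114,"y":114,"z":0,"wx":0,"wy":0,"wz":-0.24},{"x":140,"y":144,"z":0,"wx":0,"wy":0,"wz":-0.24}]' 0.2 || python3 -m handwheel --help
```

```text
time_s: 0.62
tool_pos: [304.4, -353.4, 231.1]
ee_rot: [0.999, 0.038, 0.0, -0.0]
wrist_force: [0.6, -0.3, 0.2]
gripper_width: 51.1
grip_force: 0.0
```

```bash
python3 -m handwheel '[{"x":27,"y":29,"z":0,"wx":0,"wy":0,"wz":0},{"x":54,"y":60,"z":0,"wx":0,"wy":0,"wz":0},{"x":81,"y":90,"z":0,"wx":0,"wy":0,"wz":0},{"x":108,"y":120,"z":0,"wx":0,"wy":0,"wz":0},{"x":135,"y":150,"z":0,"wx":0,"wy":0,"wz":0}]'
python3 -m handwheel '[{"x":20,"y":25,"z":-5,"wx":0,"wy":0,"wz":0},{"x":45,"y":58,"z":-10,"wx":0,"wy":0,"wz":0},{"x":45,"y":58,"z":-20,"wx":0,"wy":0,"wz":0},{"x":45,"y":58,"z":-20,"wx":0,"wy":0,"wz":0}]'
cat > look.py <<'E'
from h import *
import pickle,sys
R=(555,-24);cc,ss=np.cos(.08),np.sin(.08)
W=lambda x,y,z:(R[0]+cc*x-ss*y,R[1]+ss*x+cc*y,z)
w=bot.read_camera("wrist"); pickle.dump(w,open(sys.argv[1]+".pkl","wb"))
s=bot.get_state(); print(s["time_s"],s["tool_pos"],s["ee_rot"],s["q"],s["gripper_width"])
im=w["color"].copy()
for p in[W(-80,-115,155),W(-30,-115,92),W(55,-115,105),W(-60,144,55),(543.6,56.8,102)]:
    q=pix(w,p); print(np.round(p),q); cv2.circle(im,tuple(int(a) for a in q),3,(255,0,0),-1)
cv2.imwrite(f"pics/{sys.argv[1]}.png",cv2.resize(im[:,:,::-1],(800,600)))
E
python3 look.py w2
```

```text
time_s: 1.03
tool_pos: [439.4, -203.0, 231.3]
ee_rot: [0.999, 0.038, 0.0, 0.0]
wrist_force: [-0.0, -0.4, -0.4]
gripper_width: 51.1
grip_force: 0.0
time_s: 1.37
tool_pos: [483.6, -144.9, 209.1]
ee_rot: [0.999, 0.041, -0.002, -0.0]
wrist_force: [-0.4, -0.1, -0.3]
gripper_width: 51.4
grip_force: 0.0
1.4167 [ 483.01240153 -146.065149    210.0655928 ] [ 9.99220451e-01  3.94531261e-02 -1.36647515e-03 -2.70220737e-04] [-2.93437459e-01  9.02334060e-02 -1.25936580e-01  1.35738586e+00
 -3.82319193e-04  2.76922891e+00] 51.44392652544881
[ 484. -145.  155.] [252.51219179 206.22241274]
[ 534. -141.   92.] [252.56978854 125.00794159]
[ 619. -134.  105.] [252.67694926   5.45261941]
[484. 115.  55.] [-12.58092246 153.92569384]
[544.  57. 102.] [ 0.95386855 93.00670677]
```

View pics/w2.png

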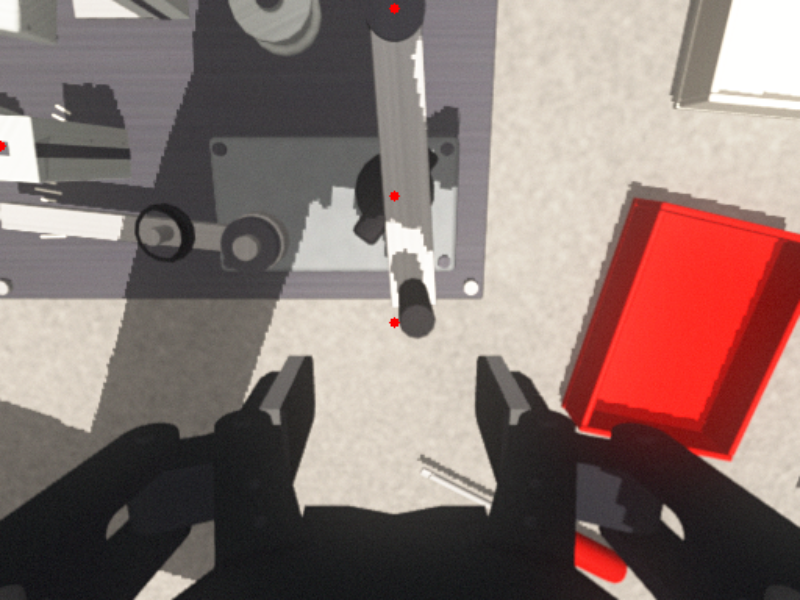

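The post top is at (415,320), slightly right of the prediction at (394,322). The hinge prediction at (395,8) fits. The wing ends show at (368,230) and (434,160).

Run:
```python
from h import *
import pickle
c=pickle.load(open("w2.pkl","rb"))
print(onz(c,416*.64,320*.64,155),onz(c,396*.64,8*.64,105))
for u,v in[(471,288),(3,287)]: print("screw",onz(c,u*.64,v*.64,12))
```

```text
[ 486.20383659 -154.18566745  155.        ] [ 619.27063433 -134.76551505  105.        ]
screw [ 467.52362524 -202.59763862   12.        ]
screw [440.53393674 140.02724482  12.        ]
```

```bash
python3 -m handwheel '[{"x":3,"y":-8,"z":-30,"wx":0,"wy":0,"wz":0.06},{"x":3,"y":-8,"z":-65,"wx":0,"wy":0,"wz":0.06},{"x":3,"y":-8,"z":-95,"wx":0,"wy":0,"wz":0.06},{"x":3,"y":-8,"z":-95,"wx":0,"wy":0,"wz":0.06}]'
python3 -m handwheel '[{"x":0,"y":0,"z":0,"wx":0,"wy":0,"wz":0},{"x":0,"y":0,"z":0,"wx":0,"wy":0,"wz":0},{"x":0,"y":0,"z":0,"wx":0,"wy":0,"wz":0},{"x":0,"y":0,"z":0,"wx":0,"wy":0,"wz":0}]' -0.8 25
python3 - <<'E'
import numpy as np
H=np.array([619,-134.5]);f0=3.288;r=134.5
P=lambda t:H+r*np.array([np.cos(f0+t),np.sin(f0+t)])
for k in range(3): print([np.round(P(.6*k+.12*j)-P(.6*k)).tolist() for j in range(1,6)])
E
```

```text
time_s: 1.75
tool_pos: [482.2, -155.3, 111.1]
ee_rot: [0.998, 0.067, -0.004, -0.002]
wrist_force: [-1.0, 0.6, -1.1]
gripper_width: 51.3
grip_force: 0.0
time_s: 2.08
tool_pos: [487.6, -155.7, 118.9]
ee_rot: [0.998, 0.068, 0.002, 0.001]
wrist_force: [-2.9, -0.6, 7.5]
gripper_width: 15.4
grip_force: 25.2
[[3.0, -16.0], [8.0, -31.0], [15.0, -46.0], [24.0, -59.0], [34.0, -72.0]]
[[12.0, -11.0], [25.0, -21.0], [39.0, -29.0], [53.0, -35.0], [69.0, -40.0]]
[[16.0, -3.0], [32.0, -3.0], [48.0, -2.0], [64.0, 1.0], [79.0, 6.0]]
```

```bash
python3 -m handwheel '[{"x":3,"y":-16,"z":2,"wx":0,"wy":0,"wz":0.12},{"x":8,"y":-31,"z":2,"wx":0,"wy":0,"wz":0.24},{"x":15,"y":-46,"z":2,"wx":0,"wy":0,"wz":0.36},{"x":24,"y":-59,"z":2,"wx":0,"wy":0,"wz":0.48},{"x":34,"y":-72,"z":2,"wx":0,"wy":0,"wz":0.6}]'
python3 -m handwheel '[{"x":12,"y":-11,"z":0,"wx":0,"wy":0,"wz":0.12},{"x":25,"y":-21,"z":0,"wx":0,"wy":0,"wz":0.24},{"x":39,"y":-29,"z":0,"wx":0,"wy":0,"wz":0.36},{"x":53,"y":-35,"z":0,"wx":0,"wy":0,"wz":0.48},{"x":69,"y":-40,"z":0,"wx":0,"wy":0,"wz":0.6}]'
python3 -m handwheel '[{"x":16,"y":-3,"z":0,"wx":0,"wy":0,"wz":0.12},{"x":32,"y":-3,"z":0,"wx":0,"wy":0,"wz":0.24},{"x":48,"y":-2,"z":0,"wx":0,"wy":0,"wz":0.36},{"x":48,"y":-2,"z":0,"wx":0,"wy":0,"wz":0.36}]'
```

```text
time_s: 2.5
tool_pos: [522.6, -226.0, 119.1]
ee_rot: [0.932, 0.363, 0.003, -0.001]
wrist_force: [9.6, 10.2, -5.0]
gripper_width: 15.1
grip_force: 26.5
time_s: 2.92
tool_pos: [591.1, -264.3, 119.0]
ee_rot: [0.782, 0.623, 0.003, -0.002]
wrist_force: [1.5, 15.3, 0.8]
gripper_width: 15.3
grip_force: 26.9
time_s: 3.25
tool_pos: [640.3, -265.6, 119.1]
ee_rot: [0.658, 0.753, 0.003, -0.001]
wrist_force: [-1.9, 9.7, 2.7]
gripper_width: 15.4
grip_force: 27.2
```

```bash
python3 -m handwheel '[{"x":0,"y":0,"z":0,"wx":0,"wy":0,"wz":0},{"x":0,"y":0,"z":0,"wx":0,"wy":0,"wz":0},{"x":0,"y":0,"z":30,"wx":0,"wy":0,"wz":0},{"x":0,"y":0,"z":60,"wx":0,"wy":0,"wz":0},{"x":-5,"y":10,"z":100,"wx":0,"wy":0,"wz":0}]' 0.4
python3 -m handwheel '[{"x":-10,"y":39,"z":0,"wx":0,"wy":0,"wz":-0.06},{"x":-21,"y":77,"z":0,"wx":0,"wy":0,"wz":-0.12},{"x":-33,"y":115,"z":0,"wx":0,"wy":0,"wz":-0.12},{"x":-45,"y":153,"z":0,"wx":0,"wy":0,"wz":-0.12},{"x":-57,"y":190,"z":0,"wx":0,"wy":0,"wz":-0.12}]'
python3 -m handwheel '[{"x":-12,"y":36,"z":0,"wx":0,"wy":0,"wz":0},{"x":-24,"y":72,"z":0,"wx":0,"wy":0,"wz":0},{"x":-34,"y":102,"z":0,"wx":0,"wy":0,"wz":0},{"x":-34,"y":102,"z":0,"wx":0,"wy":0,"wz":0},{"x":-34,"y":102,"z":0,"wx":0,"wy":0,"wz":0}]'
python3 look.py w3
python3 - <<'E'
from h import *
t=bot.read_camera("top"); cv2.imwrite("t3.png",t["color"])
import pickle; pickle.dump(t,open("t3.pkl","wb"))
E
```

```text
time_s: 3.67
tool_pos: [631.7, -260.1, 217.3]
ee_rot: [0.662, 0.75, -0.001, -0.001]
wrist_force: [1.0, -0.5, -1.2]
gripper_width: 59.6
grip_force: 0.0
time_s: 4.08
tool_pos: [574.8, -67.9, 219.4]
ee_rot: [0.705, 0.709, 0.001, 0.001]
wrist_force: [1.0, 0.8, 0.5]
gripper_width: 59.9
grip_force: 0.0
time_s: 4.5
tool_pos: [541.3, 34.2, 219.5]
ee_rot: [0.704, 0.71, 0.001, 0.001]
wrist_force: [0.4, -1.6, -0.7]
gripper_width: 59.8
grip_force: 0.0
4.55 [541.68455469  33.19660236 219.27736825] [7.04672839e-01 7.09531648e-01 5.16811106e-04 8.73797900e-04] [ 6.15440795e-02  1.57891204e-01 -2.84723533e-02  1.38249879e+00
 -6.18215864e-04  1.62546840e+00] 60.04123790701244
[ 484. -145.  155.] [184.71428952 399.73558502]
[ 534. -141.   92.] [244.06320852 342.0371061 ]
[ 619. -134.  105.] [327.29935955 346.35172751]
[484. 115.  55.] [192.24759274  89.87997494]
[544.  57. 102.] [254.86275207 158.63524121]
```

View pics/w3.png

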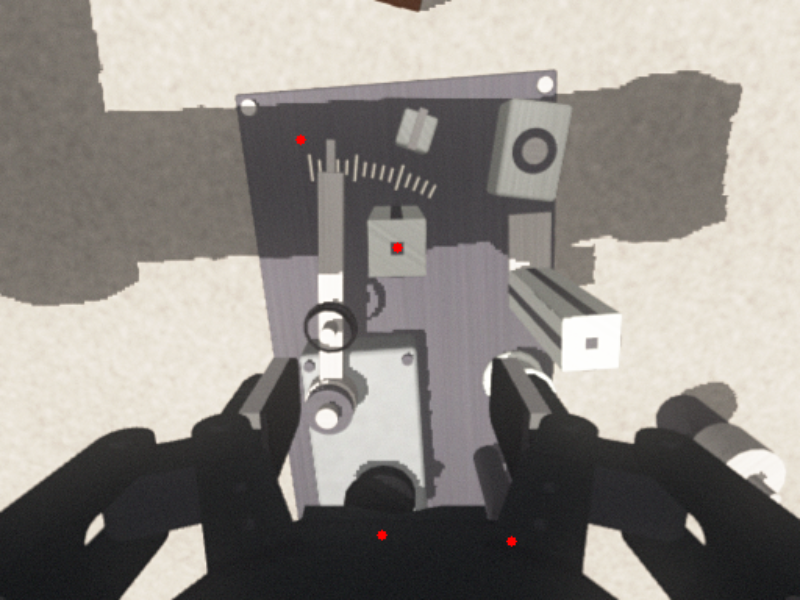

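The block top at (397,247) matches the prediction, with its sides aligned to the gripper. The pointer tip is at (330,140) and the mark block at (417,130). The brown block sits outside the rig at (410,5). Now I'll descend and grip.

```bash
python3 -m handwheel '[{"x":2,"y":23,"z":-20,"wx":0,"wy":0,"wz":0},{"x":2,"y":23,"z":-60,"wx":0,"wy":0,"wz":0},{"x":2,"y":23,"z":-100,"wx":0,"wy":0,"wz":0},{"x":2,"y":23,"z":-140,"wx":0,"wy":0,"wz":0},{"x":2,"y":23,"z":-145,"wx":0,"wy":0,"wz":0}]'
python3 -m handwheel '[{"x":0,"y":0,"z":0,"wx":0,"wy":0,"wz":0},{"x":0,"y":0,"z":0,"wx":0,"wy":0,"wz":0},{"x":0,"y":0,"z":0,"wx":0,"wy":0,"wz":0},{"x":0,"y":0,"z":0,"wx":0,"wy":0,"wz":0}]' -0.6 50
python3 - <<'E'
from h import *
import pickle
c=pickle.load(open("w3.pkl","rb"))
for u,v,z in[(330,141,55),(330,415,76),(416,131,60),(408,152,60),(425,110,60),(410,108,60),(436,115,60),(427,153,60),(398,140,60)]: print(u,v,onz(c,u*.64,v*.64,z))
cv2.imwrite("pics/m.png",cv2.resize(c["color"][60:130,185:300,::-1],(800,487),interpolation=cv2.INTER_CUBIC))
E
```

```text
time_s: 5.02
tool_pos: [539.5, 54.3, 66.3]
ee_rot: [0.706, 0.708, -0.004, -0.003]
wrist_force: [-1.7, -0.1, -0.7]
gripper_width: 59.7
grip_force: 0.0
time_s: 5.35
tool_pos: [545.4, 56.0, 75.9]
ee_rot: [0.705, 0.709, 0.002, 0.001]
wrist_force: [-0.0, -0.2, -1.3]
gripper_width: 31.2
grip_force: 53.9
330 141 [501.77851517 114.55796846  55.        ]
330 415 [499.68509653 -60.07801117  76.        ]
416 131 [554.04675894 120.45468017  60.        ]
408 152 [549.44272572 108.36001012  60.        ]
425 110 [559.14516427 132.2973788   60.        ]
410 108 [550.23882607 133.33277117  60.        ]
436 115 [565.74976214 129.56674406  60.        ]
427 153 [560.96274114 107.87380142  60.        ]
398 140 [543.31876814 115.23116288  60.        ]
```

View pics/m.png

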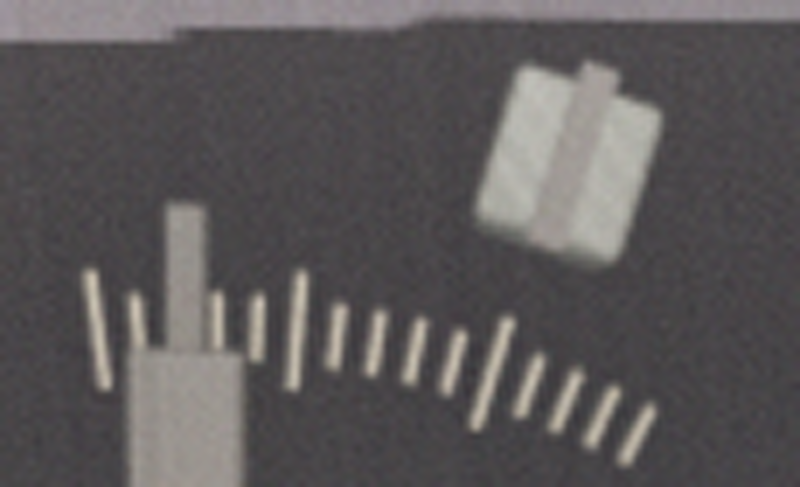

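The steel edge's inner end is at crop (547,248). It sits 177.6 mm from the pivot, and less 3 mm that gives 174.6 mm, matching the stated 174 mm. The arm is at about 0.10 rad and the mark at 0.38 rad, so the knob needs about 1.78 rad clockwise. The block is gripped (31 mm), so I'll carry it to the tray.

```bash
python3 -m handwheel '[{"x":0,"y":0,"z":25,"wx":0,"wy":0,"wz":0},{"x":0,"y":0,"z":60,"wx":0,"wy":0,"wz":0},{"x":0,"y":0,"z":95,"wx":0,"wy":0,"wz":0},{"x":-5,"y":-20,"z":115,"wx":0,"wy":0,"wz":0},{"x":-14,"y":-58,"z":120,"wx":0,"wy":0,"wz":0}]'
python3 -m handwheel '[{"x":-8,"y":-37,"z":0,"wx":0,"wy":0,"wz":0},{"x":-16,"y":-74,"z":0,"wx":0,"wy":0,"wz":0},{"x":-24,"y":-111,"z":0,"wx":0,"wy":0,"wz":0},{"x":-32,"y":-148,"z":0,"wx":0,"wy":0,"wz":0},{"x":-40,"y":-185,"z":0,"wx":0,"wy":0,"wz":0}]'
python3 -m handwheel '[{"x":-10,"y":-37,"z":0,"wx":0,"wy":0,"wz":0},{"x":-20,"y":-74,"z":0,"wx":0,"wy":0,"wz":0},{"x":-30,"y":-111,"z":0,"wx":0,"wy":0,"wz":0},{"x":-40,"y":-148,"z":0,"wx":0,"wy":0,"wz":0},{"x":-40,"y":-175,"z":0,"wx":0,"wy":0,"wz":0}]'
python3 -m handwheel '[{"x":0,"y":0,"z":-30,"wx":0,"wy":0,"wz":0},{"x":0,"y":0,"z":-60,"wx":0,"wy":0,"wz":0},{"x":0,"y":0,"z":-60,"wx":0,"wy":0,"wz":0}]'
python3 -c "
from h import *
t=bot.read_camera('top');cv2.imwrite('pics/t4.png',cv2.resize(t['color'][170:280,290:440,::-1],(750,550),interpolation=2))
w=bot.read_camera('wrist');import pickle;pickle.dump(w,open('w4.pkl','wb'))"
```

```text
time_s: 5.77
tool_pos: [532.7, -0.0, 199.6]
ee_rot: [0.703, 0.711, 0.004, 0.003]
wrist_force: [1.7, -1.3, -1.6]
gripper_width: 30.6
grip_force: 54.0
time_s: 6.18
tool_pos: [489.4, -188.7, 195.4]
ee_rot: [0.705, 0.709, 0.001, 0.002]
wrist_force: [2.0, 0.7, -1.6]
gripper_width: 30.9
grip_force: 53.9
time_s: 6.6
tool_pos: [448.1, -365.1, 195.4]
ee_rot: [0.706, 0.708, -0.0, 0.002]
wrist_force: [0.7, 0.8, -0.6]
gripper_width: 31.0
grip_force: 54.0
time_s: 6.85
tool_pos: [447.3, -361.1, 129.1]
ee_rot: [0.705, 0.709, -0.0, -0.003]
wrist_force: [-0.5, 0.9, -3.4]
gripper_width: 31.2
grip_force: 53.9
```

View pics/t4.png

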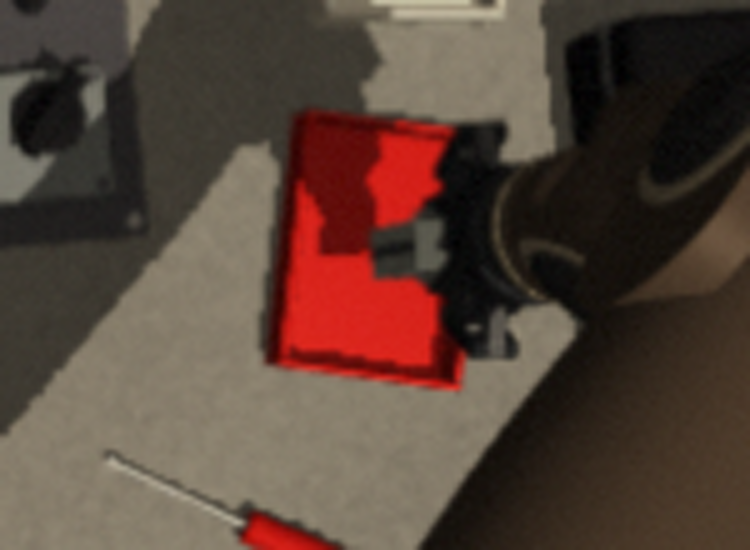

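The block at crop (397,250) is over the tray, whose centre is near (378,250), with no wall in its way. Lowering it.

```bash
python3 -m handwheel '[{"x":0,"y":4,"z":-25,"wx":0,"wy":0,"wz":0},{"x":0,"y":4,"z":-45,"wx":0,"wy":0,"wz":0},{"x":0,"y":4,"z":-58,"wx":0,"wy":0,"wz":0},{"x":0,"y":4,"z":-63,"wx":0,"wy":0,"wz":0},{"x":0,"y":4,"z":-65,"wx":0,"wy":0,"wz":0}]'
python3 -m handwheel '[{"x":0,"y":0,"z":-1,"wx":0,"wy":0,"wz":0},{"x":0,"y":0,"z":-1,"wx":0,"wy":0,"wz":0},{"x":0,"y":0,"z":-1,"wx":0,"wy":0,"wz":0}]'
```

```text
time_s: 7.37
tool_pos: [450.5, -358.0, 69.9]
ee_rot: [0.705, 0.71, 0.0, 0.001]
wrist_force: [0.7, 0.1, -1.5]
gripper_width: 31.0
grip_force: 54.0
time_s: 7.62
tool_pos: [450.3, -358.4, 68.9]
ee_rot: [0.705, 0.709, 0.0, 0.001]
wrist_force: [-0.9, -0.2, -1.9]
gripper_width: 31.3
grip_force: 54.0
```

```bash
python3 -m handwheel '[{"x":0,"y":0,"z":-1,"wx":0,"wy":0,"wz":0},{"x":0,"y":0,"z":-1,"wx":0,"wy":0,"wz":0},{"x":0,"y":0,"z":-1,"wx":0,"wy":0,"wz":0}]'
python3 -m handwheel '[{"x":0,"y":0,"z":-1,"wx":0,"wy":0,"wz":0},{"x":0,"y":0,"z":-1,"wx":0,"wy":0,"wz":0},{"x":0,"y":0,"z":-1,"wx":0,"wy":0,"wz":0}]'
```

```text
time_s: 7.87
tool_pos: [450.3, -358.6, 68.6]
ee_rot: [0.705, 0.709, 0.0, 0.002]
wrist_force: [-1.0, 0.7, 6.8]
gripper_width: 31.0
grip_force: 55.2
time_s: 8.12
tool_pos: [450.3, -358.7, 68.6]
ee_rot: [0.705, 0.709, 0.0, 0.002]
wrist_force: [-4.9, 1.6, 13.3]
gripper_width: 31.3
grip_force: 56.1
```

```bash
python3 -m handwheel '[{"x":0,"y":0,"z":1,"wx":0,"wy":0,"wz":0},{"x":0,"y":0,"z":1,"wx":0,"wy":0,"wz":0},{"x":0,"y":0,"z":1,"wx":0,"wy":0,"wz":0},{"x":0,"y":0,"z":1,"wx":0,"wy":0,"wz":0},{"x":0,"y":0,"z":20,"wx":0,"wy":0,"wz":0}]' 0.3
python3 -m handwheel '[{"x":0,"y":0,"z":35,"wx":0,"wy":0,"wz":0},{"x":0,"y":0,"z":75,"wx":0,"wy":0,"wz":0},{"x":5,"y":12,"z":110,"wx":0,"wy":0,"wz":0},{"x":20,"y":45,"z":125,"wx":0,"wy":0,"wz":0},{"x":34,"y":80,"z":125,"wx":0,"wy":0,"wz":0}]'
python3 -m handwheel '[{"x":16,"y":37,"z":0,"wx":0,"wy":0,"wz":0},{"x":33,"y":73,"z":0,"wx":0,"wy":0,"wz":0},{"x":50,"y":110,"z":0,"wx":0,"wy":0,"wz":0},{"x":50,"y":113,"z":0,"wx":0,"wy":0,"wz":0},{"x":50,"y":113,"z":0,"wx":0,"wy":0,"wz":0}]'
python3 look.py w5
python3 - <<'E'
from h import *
import pickle
a=cv2.imread("pics/w5.png")
t=bot.read_camera("top"); b=cv2.resize(t['color'][190:250,320:400,::-1],(400,300),interpolation=2)
s=bot.read_camera("scene"); d=cv2.resize(s['color'][110:215,140:280,::-1],(400,300),interpolation=2)
cv2.imwrite("pics/j5.png",np.vstack([cv2.resize(a,(400,300)),]) if 0 else np.hstack([np.vstack([b,d]),cv2.copyMakeBorder(cv2.resize(a[:460,200:600],(400,460)),0,140,0,0,cv2.BORDER_CONSTANT)]))
E
```

```text
time_s: 8.53
tool_pos: [447.8, -356.4, 81.8]
ee_rot: [0.705, 0.709, -0.0, -0.003]
wrist_force: [-2.0, 0.0, -0.2]
gripper_width: 55.5
grip_force: 0.0
time_s: 8.95
tool_pos: [485.3, -279.1, 214.9]
ee_rot: [0.706, 0.708, 0.001, 0.004]
wrist_force: [1.3, -0.5, 0.3]
gripper_width: 55.3
grip_force: 0.0
time_s: 9.37
tool_pos: [534.2, -162.6, 210.0]
ee_rot: [0.703, 0.711, -0.0, -0.0]
wrist_force: [-0.1, -0.3, 0.5]
gripper_width: 55.5
grip_force: 0.0
9.4167 [ 533.70725892 -164.02147044  210.01458   ] [ 7.04182674e-01  7.10018755e-01 -3.17409709e-04 -1.69241690e-04] [-2.97948923e-01  1.90167450e-01 -9.93062637e-03  1.37129298e+00
 -4.04803267e-04  1.26459404e+00] 55.46466521207827
[ 484. -145.  155.] [177.72480568 181.09273985]
[ 534. -141.   92.] [252.69824826 159.78960885]
[ 619. -134.  105.] [356.88093684 155.26469965]
[484. 115.  55.] [ 189.55670454 -181.83620613]
[544.  57. 102.] [ 269.83505095 -133.57101052]
```

View pics/j5.png

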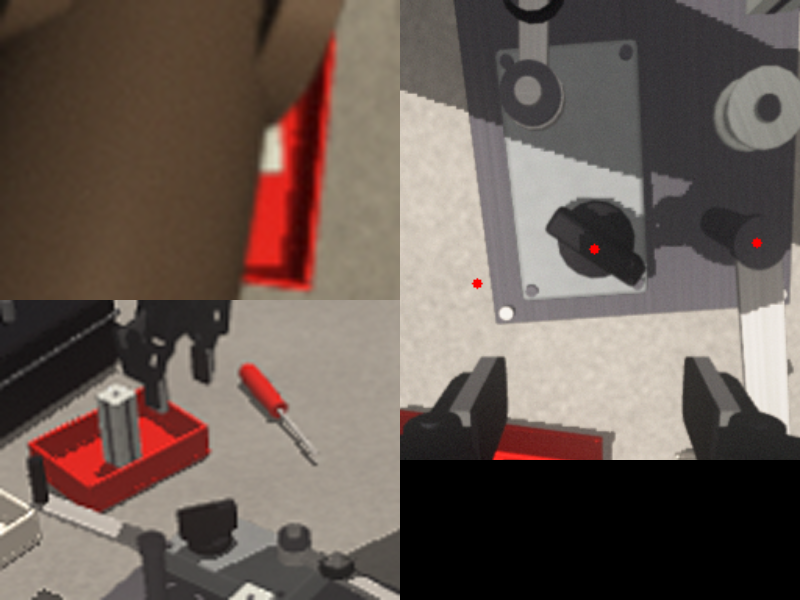

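The block stands upright in the tray (scene view at (120,425)). The wing's ends are at (556,217) and (639,276) with its centre at (597,246) on the predicted axis, so its direction is about -36°. I'll set the gripper across the wing and close on it.

```bash
python3 -m handwheel '[{"x":0,"y":12,"z":0,"wx":0,"wy":0,"wz":0.12},{"x":0,"y":22,"z":0,"wx":0,"wy":0,"wz":0.24},{"x":0,"y":22,"z":0,"wx":0,"wy":0,"wz":0.36},{"x":0,"y":22,"z":0,"wx":0,"wy":0,"wz":0.48},{"x":0,"y":22,"z":0,"wx":0,"wy":0,"wz":0.6}]'
python3 -m handwheel '[{"x":0,"y":0,"z":-30,"wx":0,"wy":0,"wz":0.12},{"x":0,"y":0,"z":-60,"wx":0,"wy":0,"wz":0.24},{"x":0,"y":0,"z":-90,"wx":0,"wy":0,"wz":0.33},{"x":0,"y":0,"z":-90,"wx":0,"wy":0,"wz":0.33},{"x":0,"y":0,"z":-90,"wx":0,"wy":0,"wz":0.33}]'
python3 -m handwheel '[{"x":0,"y":0,"z":-25,"wx":0,"wy":0,"wz":0},{"x":0,"y":0,"z":-45,"wx":0,"wy":0,"wz":0},{"x":0,"y":0,"z":-53,"wx":0,"wy":0,"wz":0},{"x":0,"y":0,"z":-53,"wx":0,"wy":0,"wz":0}]'
python3 -m handwheel '[{"x":0,"y":0,"z":0,"wx":0,"wy":0,"wz":0},{"x":0,"y":0,"z":0,"wx":0,"wy":0,"wz":0},{"x":0,"y":0,"z":0,"wx":0,"wy":0,"wz":0},{"x":0,"y":0,"z":0,"wx":0,"wy":0,"wz":0}]' -0.9 40
python3 -c "
from h import *
s=bot.get_state();print(s['q'],s['torque'])"
```

```text
time_s: 9.93
tool_pos: [533.0, -144.4, 210.3]
ee_rot: [0.462, 0.887, -0.0, -0.0]
wrist_force: [-0.9, 0.4, -0.2]
gripper_width: 55.6
grip_force: 0.0
time_s: 10.35
tool_pos: [531.9, -143.9, 119.3]
ee_rot: [0.314, 0.949, -0.0, -0.002]
wrist_force: [0.0, 1.5, -0.1]
gripper_width: 55.5
grip_force: 0.0
time_s: 10.68
tool_pos: [533.2, -143.3, 67.4]
ee_rot: [0.313, 0.95, -0.0, -0.0]
wrist_force: [-0.6, -0.1, 0.7]
gripper_width: 55.2
grip_force: 0.0
time_s: 11.02
tool_pos: [536.3, -141.7, 69.5]
ee_rot: [0.312, 0.95, 0.002, 0.003]
wrist_force: [6.5, 6.9, 2.7]
gripper_width: 14.3
grip_force: 43.1
[-0.26070301  0.22528408 -0.27885178  1.0613236   0.0044103   0.37331818] [ 1.23056992 -1.09762744  0.07867279]
```

```bash
python3 -m handwheel '[{"x":2,"y":1,"z":0,"wx":0,"wy":0,"wz":-0.1},{"x":2,"y":1,"z":0,"wx":0,"wy":0,"wz":-0.2},{"x":2,"y":1,"z":0,"wx":0,"wy":0,"wz":-0.3},{"x":2,"y":1,"z":0,"wx":0,"wy":0,"wz":-0.4},{"x":2,"y":1,"z":0,"wx":0,"wy":0,"wz":-0.5}]'
python3 -m handwheel '[{"x":0,"y":0,"z":0,"wx":0,"wy":0,"wz":-0.1},{"x":0,"y":0,"z":0,"wx":0,"wy":0,"wz":-0.2},{"x":0,"y":0,"z":0,"wx":0,"wy":0,"wz":-0.3},{"x":0,"y":0,"z":0,"wx":0,"wy":0,"wz":-0.4},{"x":0,"y":0,"z":0,"wx":0,"wy":0,"wz":-0.5}]'
python3 -m handwheel '[{"x":0,"y":0,"z":0,"wx":0,"wy":0,"wz":-0.1},{"x":0,"y":0,"z":0,"wx":0,"wy":0,"wz":-0.2},{"x":0,"y":0,"z":0,"wx":0,"wy":0,"wz":-0.3},{"x":0,"y":0,"z":0,"wx":0,"wy":0,"wz":-0.4},{"x":0,"y":0,"z":0,"wx":0,"wy":0,"wz":-0.45}]'
python3 - <<'E'
from h import *
import pickle
c={n:bot.read_camera(n) for n in("top","scene","wrist")};pickle.dump(c,open("c6.pkl","wb"))
s=bot.get_state();print(s['q'],s['torque'],s["tool_pos"],s["ee_rot"])
a=cv2.resize(c["top"]["color"][175:205,210:260,::-1],(800,480),interpolation=2)[:, :400]
for n in c: print(n,pix(c[n],(550.6,107.2,57)),pix(c[n],(501.8,114.6,55)))
q=pix(c["scene"],(540,110,57)).astype(int)
b=cv2.resize(c["scene"]["color"][q[1]-24:q[1]+24,q[0]-32:q[0]+32,::-1],(400,300),interpolation=2)
w=cv2.resize(c["wrist"]["color"][:,:,::-1],(400,300))
t=cv2.resize(c["top"]["color"][170:210,210:264,::-1],(400,300),interpolation=2)
cv2.imwrite("pics/j6.png",np.vstack([np.hstack([t,b]),np.hstack([w,w])]))
E
```

```text
time_s: 11.43
tool_pos: [535.7, -142.3, 69.5]
ee_rot: [0.54, 0.842, -0.0, 0.001]
wrist_force: [-4.9, -0.4, 9.2]
gripper_width: 14.3
grip_force: 44.0
time_s: 11.85
tool_pos: [534.6, -142.4, 69.4]
ee_rot: [0.731, 0.682, -0.001, 0.0]
wrist_force: [-9.2, -1.7, 10.5]
gripper_width: 14.3
grip_force: 44.4
time_s: 12.27
tool_pos: [533.8, -142.2, 69.5]
ee_rot: [0.865, 0.502, -0.001, 0.0]
wrist_force: [-11.8, -0.3, 12.9]
gripper_width: 13.9
grip_force: 44.7
[-2.59337376e-01  2.26657501e-01 -2.77293761e-01  1.06842186e+00
 -1.79531353e-03  1.82653350e+00] [ 0.01995911  2.36277671 -0.06192664] [ 533.78898451 -142.16957233   69.43517922] [ 8.63885516e-01  5.03686796e-01 -1.19235728e-03  7.51114327e-05]
top [222.42226418 188.33065778] [220.06327421 203.45904367]
scene [277.68626252 231.4703123 ] [290.66946869 223.25267389]
wrist [ -51.97472967 -354.36159032] [-156.05365153 -279.31719132]
```

View pics/j6.png

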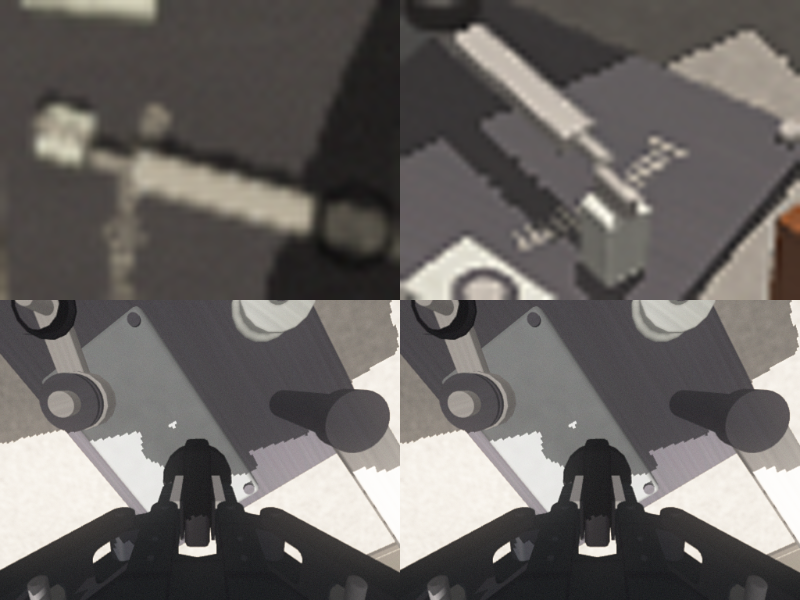

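The pointer (top panel (110,160), scene panel (600,150)) is short of the mark's edge by about 8 mm, which agrees with the 0.33 rad left by calculation. My picture budget is used up, so from here I'll compare the pointer and mark angles numerically, using brightness profiles on arcs about the pivot.

```bash
cat > pol.py <<'E'
from h import *
import pickle
PV=np.array([498.3,-59.3])
def prof(c,r0,r1,z,A):
    g=cv2.GaussianBlur(cv2.cvtColor(c["color"],cv2.COLOR_RGB2GRAY),(0,0),.5).astype(np.float32); out=[]
    for a in A:
        P=[pix(c,(*(PV+r*np.array([np.sin(a),np.cos(a)])),z)) for r in np.linspace(r0,r1,6)]
        P=np.array(P,np.float32)[None]
        out.append(cv2.remap(g,P[...,0],P[...,1],1).mean())
    return np.array(out)
def show(c):
    A=np.arange(-.06,.46,.02); 
    print("a  ",*["%4d"%round(a*1000) for a in A])
    for n,r0,r1,z in[("arm",110,140,60),("ptr",160,171,55),("mark",181,197,60)]:
        print(n.ljust(4),*["%4d"%v for v in prof(c,r0,r1,z,A)])
if __name__=="__main__":
    show(pickle.load(open("w3.pkl","rb")))
    d=pickle.load(open("c6.pkl","rb"))
    for n in("top","scene"): print(n); show(d[n])
E
python3 pol.py
```

```text
a    -60  -40  -20    0   20   40   60   80  100  120  140  160  180  200  220  240  260  280  300  320  340  360  380  400  420  440
arm    72  112  143  148  146  148  149  127   77   71   71   71   72   79  111  137  149  152  143  143  153  150  139  135  152  168
ptr   124   69   94   86  144  102   70  100   70  120   75   82   89   69  105   69   96   78   86   90   68  104   69   95   74   75
mark   87   87   86   86   80   78   75   76   74   75   74   73   73   73   72   85  178  177  156  175  175   80   70   71   70   70
top
a    -60  -40  -20    0   20   40   60   80  100  120  140  160  180  200  220  240  260  280  300  320  340  360  380  400  420  440
arm    70   70   71   71   71   71   71   70   70   71   73   77   95  126  157  171  174  171  157  126   80   53   51   58   64   67
ptr    74   74   75   76   77   78   80   82   80   76   73   74   75   76   81  104  128  110   65   55   64   69   72   73   74   73
mark   70   70   70   71   71   71   71   72   71   71   71   70   68   69   84  140  186  174  156  158  155   96   63   68   69   69
scene
a    -60  -40  -20    0   20   40   60   80  100  120  140  160  180  200  220  240  260  280  300  320  340  360  380  400  420  440
arm    57   59   60   61   61   62   64   66   66   66   69   82  119  164  185  188  189  187  165  117   91   79   71   70   70   68
ptr    95   95   95   95   95   95   95   95   94   94   94   93   93   98  136  165  121   95   94   95   94   95   95   95   89   67
mark   95   94   95   95   95   95   95   95   99  127  121  115  120  119  120  114  118  153  155   96   96  138  134  101   89   69
```

```bash
python3 -m handwheel '[{"x":0,"y":0,"z":0,"wx":0,"wy":0,"wz":-0.08},{"x":0,"y":0,"z":0,"wx":0,"wy":0,"wz":-0.16},{"x":0,"y":0,"z":0,"wx":0,"wy":0,"wz":-0.22},{"x":0,"y":0,"z":0,"wx":0,"wy":0,"wz":-0.22}]'
python3 -m handwheel '[{"x":0,"y":0,"z":0,"wx":0,"wy":0,"wz":0},{"x":0,"y":0,"z":0,"wx":0,"wy":0,"wz":0},{"x":0,"y":0,"z":0,"wx":0,"wy":0,"wz":0},{"x":0,"y":0,"z":20,"wx":0,"wy":0,"wz":0},{"x":0,"y":0,"z":55,"wx":0,"wy":0,"wz":0}]' 0.3
python3 -m handwheel '[{"x":0,"y":0,"z":35,"wx":0,"wy":0,"wz":0.12},{"x":0,"y":0,"z":70,"wx":0,"wy":0,"wz":0.24},{"x":2,"y":35,"z":90,"wx":0,"wy":0,"wz":0.36},{"x":4,"y":73,"z":95,"wx":0,"wy":0,"wz":0.48},{"x":6,"y":112,"z":95,"wx":0,"wy":0,"wz":0.53}]'
python3 -m handwheel '[{"x":0,"y":35,"z":0,"wx":0,"wy":0,"wz":0},{"x":0,"y":64,"z":0,"wx":0,"wy":0,"wz":0},{"x":0,"y":64,"z":0,"wx":0,"wy":0,"wz":0},{"x":0,"y":64,"z":0,"wx":0,"wy":0,"wz":0}]'
python3 - <<'E'
from pol import *
c=bot.read_camera("wrist");t=bot.read_camera("top");show(c);show(t);pickle.dump((c,t),open("c7.pkl","wb"))
A=np.arange(.22,.38,.01);print(*["%4d"%(a*1000) for a in A])
for r in((160,171,55),(165,172,55),(150,158,60),(179,188,60),(188,198,60)):print(*["%4d"%v for v in prof(c,*r,A)])
E
```

```text
time_s: 12.75
tool_pos: [533.4, -141.9, 69.4]
ee_rot: [0.914, 0.405, -0.001, -0.0]
wrist_force: [-13.0, 1.1, 14.2]
gripper_width: 14.0
grip_force: 44.7
time_s: 13.17
tool_pos: [533.4, -141.2, 119.2]
ee_rot: [0.914, 0.406, -0.003, -0.002]
wrist_force: [-0.5, -0.3, 0.3]
gripper_width: 55.5
grip_force: 0.0
time_s: 13.58
tool_pos: [543.1, -29.4, 220.2]
ee_rot: [0.774, 0.633, 0.002, 0.002]
wrist_force: [0.9, -0.1, 0.8]
gripper_width: 55.4
grip_force: 0.0
time_s: 13.92
tool_pos: [541.8, 35.7, 217.4]
ee_rot: [0.774, 0.633, 0.0, 0.0]
wrist_force: [0.2, -1.4, -0.3]
gripper_width: 55.3
grip_force: 0.0
a    -60  -40  -20    0   20   40   60   80  100  120  140  160  180  200  220  240  260  280  300  320  340  360  380  400  420  440
arm    66   66   68   68   66   66   66   67   67   68   68   67   68   72   79  130  141  144  145  144  145   98   69   67   68   69
ptr    76   85   80   68   95   66   98   72   81   99   70  105   68   98   71   79   88  100  142   71   95   75   74   92   68  104
mark   85   85   80   79   78   78   77   75   75   74   73   73   72   72   71   75  174  174  1
[... 356 characters left out ...]
   54   54   54   54   54   55   55   55   56   56   56   57   57   57   57   59   59
mark   40   39   40   40   42   44   46   49   52   55   57   60   61   62   61   60   59   58   58   57   56   54   53   52   52   55
 220  230  240  250  260  270  280  290  300  310  320  330  340  350  360  370
  71  101   79   68   88  100  100  142  142  118   71   90   95   67   75  105
  68   71   68   67   67   70   98  142  143  117   70   69   69   66   68   72
  69   88   90  114  131  141  134  143  144  137  124  138  137   82   75   96
  71   69   76  137  162  163  163  155  152  151  162  165  165  160  100   68
  72   72   73  126  176  177  176  162  155  155  172  175  175  159   84   70
```

The pointer is at 0.296 rad and the mark at 0.301 rad, so it is about 1 mm short, inside the 3.5 mm tolerance. Now I'll go back to the guard post at (640,-266).

```bash
python3 -m handwheel '[{"x":12,"y":-37,"z":5,"wx":0,"wy":0,"wz":0.11},{"x":24,"y":-74,"z":5,"wx":0,"wy":0,"wz":0.22},{"x":36,"y":-111,"z":5,"wx":0,"wy":0,"wz":0.33},{"x":48,"y":-148,"z":5,"wx":0,"wy":0,"wz":0.33},{"x":60,"y":-185,"z":5,"wx":0,"wy":0,"wz":0.33}]' 0.2
python3 -m handwheel '[{"x":12,"y":-37,"z":0,"wx":0,"wy":0,"wz":0},{"x":25,"y":-74,"z":0,"wx":0,"wy":0,"wz":0},{"x":38,"y":-105,"z":0,"wx":0,"wy":0,"wz":0},{"x":38,"y":-116,"z":0,"wx":0,"wy":0,"wz":0},{"x":38,"y":-116,"z":0,"wx":0,"wy":0,"wz":0}]'
```

```text
time_s: 14.43
tool_pos: [601.5, -154.3, 222.4]
ee_rot: [0.662, 0.75, 0.0, 0.0]
wrist_force: [0.3, -0.2, -0.7]
gripper_width: 51.3
grip_force: 0.0
time_s: 14.85
tool_pos: [638.8, -271.4, 220.7]
ee_rot: [0.663, 0.748, -0.001, -0.001]
wrist_force: [-0.5, -0.2, -0.5]
gripper_width: 51.3
grip_force: 0.0
```

Run:
```python
from h import *
t=bot.read_camera("wrist")
for z in(155,105): print(pix(t,(640,-266,z))*1.5625)
s=bot.get_state();print(s["tool_pos"],s["ee_rot"])
# dark post top near prediction
g=cv2.cvtColor(t["color"],cv2.COLOR_RGB2GRAY);u,v=pix(t,(640,-266,155)).astype(int)
P=g[max(v-30,0):v+34:4,max(u-40,0):u+44:4];print(u,v);print(P)
```

```text
[398.47342596 304.88050015]
[397.82119766 279.55788   ]
[ 638.73543966 -269.34441979  221.27918265] [ 6.62684821e-01  7.48898050e-01 -1.73297362e-04 -7.13335402e-04]
255 195
[[184 177 189 183 190 181 183 228 226 116 115 118 117 116 189 181 178 180
  183 185 180]
 [184 176 184 182 179 175 183 230 128 119 115 123 122 114 183 182 180 186
  182 184 177]
 [182 182 186 192 183 180 185 230 125  50  46  47 122 113 183 181 174 182
  181 181 184]
 [180 188 182 177 178 178 181 231  53  51  49  52  69 115 179 185 182 183
  174 183 180]
 [188 183 186 175 181 181 186 231  45  52  49  51  43 118 181 182 181 185
  184 177 182]
 [185 185 187 182 184 191 187 232  46  53  46  50  54 120 190 182 179 175
  187 185 183]
 [188 185 186 182 188 187 178 177  57  51  56  56  54 186 182 180 182 182
  181 179 180]
 [187 181 184 188 189 179 183 189  55  58  58  57  59 182 179 184 182 181
  188 180 186]
 [181 184 186 184 190 185 183 182  57  56  59  58  60 188 187 184 189 189
  184 180 185]
 [181 185 179 128 167 174 182 189  68  64  58  59  64 185 186 182 183 176
  180 179 186]
 [191 219 147 135 129 121 114 104 108  84  71  78 146 171 177 187 188 182
  185 194 188]
 [179 123 126 126 132 130 126 129 126 139 144 139 134 131 116 111 109 109
  110 108 116]
 [178 123 124 127 130 130 133 134 134 132 130 130 137 128 130 130 134 133
  135 143 138]
 [227 214 255 255 255 254 247 220 180 153 135 134 131 134 136 135 131 134
  131 131 129]
 [250 127 169 169 254 253 253 252 250 251 252 254 255 254 251 235 200 173
  146 130 130]
 [254 119 170 185 253 253 253 253 253 253 253 253 253 253 253 252 251 251
  252 252 254]]
```

The post is centred under the gripper. Next come the descent, the grip and the reverse arc.

```bash
python3 -m handwheel '[{"x":1,"y":3,"z":-35,"wx":0,"wy":0,"wz":0},{"x":1,"y":3,"z":-70,"wx":0,"wy":0,"wz":0},{"x":1,"y":3,"z":-101,"wx":0,"wy":0,"wz":0},{"x":1,"y":3,"z":-101,"wx":0,"wy":0,"wz":0}]'
python3 -m handwheel '[{"x":0,"y":0,"z":0,"wx":0,"wy":0,"wz":0},{"x":0,"y":0,"z":0,"wx":0,"wy":0,"wz":0},{"x":0,"y":0,"z":0,"wx":0,"wy":0,"wz":0},{"x":0,"y":0,"z":0,"wx":0,"wy":0,"wz":0}]' -0.8 25
python3 - <<'E'
import numpy as np
H=np.array([619,-134.5]);f0=3.288;r=134
P=lambda t:H+r*np.array([np.cos(f0+t),np.sin(f0+t)])
for s in(1.56,.96,.36): print([np.round(P(s-.12*j)-P(s)).tolist() for j in range(1,6)])
print(P(-.067))
E
```

```text
time_s: 15.23
tool_pos: [636.5, -261.3, 114.4]
ee_rot: [0.661, 0.75, -0.002, -0.005]
wrist_force: [-1.6, 0.9, -1.0]
gripper_width: 51.1
grip_force: 0.0
time_s: 15.57
tool_pos: [641.9, -264.0, 124.7]
ee_rot: [0.661, 0.75, 0.001, 0.002]
wrist_force: [-1.0, 1.6, 6.5]
gripper_width: 15.1
grip_force: 26.0
[[-16.0, -1.0], [-32.0, -1.0], [-48.0, 2.0], [-63.0, 7.0], [-78.0, 13.0]]
[[-14.0, 8.0], [-27.0, 18.0], [-38.0, 29.0], [-49.0, 41.0], [-57.0, 55.0]]
[[-7.0, 14.0], [-12.0, 30.0], [-15.0, 45.0], [-17.0, 61.0], [-16.0, 78.0]]
[ 485.42224834 -145.12940553]
```

```bash
python3 -m handwheel '[{"x":-16,"y":-1,"z":0,"wx":0,"wy":0,"wz":-0.12},{"x":-32,"y":-1,"z":0,"wx":0,"wy":0,"wz":-0.24},{"x":-48,"y":2,"z":0,"wx":0,"wy":0,"wz":-0.36},{"x":-63,"y":7,"z":0,"wx":0,"wy":0,"wz":-0.48},{"x":-78,"y":13,"z":0,"wx":0,"wy":0,"wz":-0.6}]'
python3 -m handwheel '[{"x":-14,"y":8,"z":0,"wx":0,"wy":0,"wz":-0.12},{"x":-27,"y":18,"z":0,"wx":0,"wy":0,"wz":-0.24},{"x":-38,"y":29,"z":0,"wx":0,"wy":0,"wz":-0.36},{"x":-49,"y":41,"z":0,"wx":0,"wy":0,"wz":-0.48},{"x":-57,"y":55,"z":0,"wx":0,"wy":0,"wz":-0.6}]'
python3 -m handwheel '[{"x":-7,"y":14,"z":0,"wx":0,"wy":0,"wz":-0.12},{"x":-12,"y":30,"z":0,"wx":0,"wy":0,"wz":-0.24},{"x":-15,"y":45,"z":0,"wx":0,"wy":0,"wz":-0.36},{"x":-15,"y":45,"z":0,"wx":0,"wy":0,"wz":-0.36}]'
python3 -m handwheel '[{"x":-1,"y":4,"z":0,"wx":0,"wy":0,"wz":-0.03},{"x":-1,"y":7,"z":0,"wx":0,"wy":0,"wz":-0.05},{"x":-1,"y":7,"z":0,"wx":0,"wy":0,"wz":-0.05}]'
```

```text
time_s: 15.98
tool_pos: [563.2, -253.3, 124.7]
ee_rot: [0.855, 0.518, 0.0, 0.004]
wrist_force: [-0.5, -3.2, 7.8]
gripper_width: 14.6
grip_force: 26.3
time_s: 16.4
tool_pos: [504.2, -198.6, 124.7]
ee_rot: [0.97, 0.241, -0.0, 0.004]
wrist_force: [-10.2, -8.3, 12.1]
gripper_width: 15.3
grip_force: 26.8
time_s: 16.73
tool_pos: [488.4, -150.3, 124.6]
ee_rot: [0.998, 0.066, -0.0, 0.001]
wrist_force: [-14.8, -3.1, 15.5]
gripper_width: 15.3
grip_force: 26.9
time_s: 16.98
tool_pos: [487.7, -144.5, 124.6]
ee_rot: [0.999, 0.042, -0.0, 0.002]
wrist_force: [-14.3, -2.0, 16.6]
gripper_width: 15.3
grip_force: 27.0
```

Position is near the shut angle with no stop force yet, so I'll continue in small steps until the stop pushes back.

```bash
python3 -m handwheel '[{"x":0,"y":1,"z":0,"wx":0,"wy":0,"wz":0},{"x":0,"y":2,"z":0,"wx":0,"wy":0,"wz":0},{"x":0,"y":2,"z":0,"wx":0,"wy":0,"wz":0}]'
python3 -m handwheel '[{"x":0,"y":1,"z":0,"wx":0,"wy":0,"wz":0},{"x":0,"y":2,"z":0,"wx":0,"wy":0,"wz":0},{"x":0,"y":2,"z":0,"wx":0,"wy":0,"wz":0}]'
```

```text
time_s: 17.23
tool_pos: [487.9, -144.0, 124.6]
ee_rot: [0.999, 0.043, -0.001, 0.003]
wrist_force: [-13.6, -6.6, 15.4]
gripper_width: 15.2
grip_force: 27.1
time_s: 17.48
tool_pos: [488.0, -144.0, 124.5]
ee_rot: [0.999, 0.042, -0.001, 0.005]
wrist_force: [-15.0, -14.6, 12.9]
gripper_width: 15.3
grip_force: 27.5
```

The stop is reached: y force is rising and position has stalled at the predicted shut point. I'll relieve, release, retreat and do a last pointer check from above the arm.

```bash
python3 -m handwheel '[{"x":0,"y":-3,"z":0,"wx":0,"wy":0,"wz":0},{"x":0,"y":-3,"z":0,"wx":0,"wy":0,"wz":0},{"x":0,"y":-3,"z":0,"wx":0,"wy":0,"wz":0},{"x":0,"y":-3,"z":25,"wx":0,"wy":0,"wz":0},{"x":0,"y":-3,"z":60,"wx":0,"wy":0,"wz":0}]' 0.2
python3 -m handwheel '[{"x":0,"y":0,"z":35,"wx":0,"wy":0,"wz":0},{"x":10,"y":35,"z":40,"wx":0,"wy":0,"wz":0.12},{"x":20,"y":72,"z":40,"wx":0,"wy":0,"wz":0.24},{"x":30,"y":108,"z":40,"wx":0,"wy":0,"wz":0.36},{"x":40,"y":145,"z":40,"wx":0,"wy":0,"wz":0.48}]'
python3 - <<'E'
from h import *
w=bot.read_camera("scene"); import pickle; pickle.dump(w,open("s9.pkl","wb"))
E
python3 -m handwheel '[{"x":8,"y":20,"z":0,"wx":0,"wy":0,"wz":0.12},{"x":14,"y":38,"z":0,"wx":0,"wy":0,"wz":0.24},{"x":14,"y":38,"z":0,"wx":0,"wy":0,"wz":0.36},{"x":14,"y":38,"z":0,"wx":0,"wy":0,"wz":0.48},{"x":14,"y":38,"z":0,"wx":0,"wy":0,"wz":0.6}]'
python3 -m handwheel '[{"x":0,"y":0,"z":0,"wx":0,"wy":0,"wz":0.12},{"x":0,"y":0,"z":0,"wx":0,"wy":0,"wz":0.24},{"x":0,"y":0,"z":0,"wx":0,"wy":0,"wz":0.24},{"x":0,"y":0,"z":0,"wx":0,"wy":0,"wz":0.24}]'
python3 - <<'E'
from pol import *
c=bot.read_camera("wrist")
A=np.arange(.22,.38,.01);print(*["%4d"%(a*1000) for a in A])
for r in((165,172,55),(110,140,60),(181,197,60)):print(*["%4d"%v for v in prof(c,*r,A)])
# guard post in wrist view: predicted shut position
s=pickle.load(open("s9.pkl","rb"));g=cv2.cvtColor(s["color"],cv2.COLOR_RGB2GRAY)
u,v=np.round(pix(s,(484.5,-145,145))).astype(int);print(u,v);print(g[v-4:v+5:2,u-12:u+13])
E
```

```text
time_s: 17.9
tool_pos: [487.9, -142.0, 179.3]
ee_rot: [0.999, 0.044, -0.003, -0.001]
wrist_force: [1.5, 0.2, 1.4]
gripper_width: 51.3
grip_force: 0.0
time_s: 18.32
tool_pos: [530.2, 3.9, 222.1]
ee_rot: [0.959, 0.282, 0.001, 0.0]
wrist_force: [1.4, -1.1, 0.0]
gripper_width: 51.7
grip_force: 0.0
time_s: 18.78
tool_pos: [543.8, 41.3, 221.3]
ee_rot: [0.833, 0.554, 0.0, -0.0]
wrist_force: [-0.4, 0.1, -0.2]
gripper_width: 51.3
grip_force: 0.0
time_s: 19.12
tool_pos: [543.7, 40.5, 221.4]
ee_rot: [0.764, 0.646, 0.0, -0.0]
wrist_force: [0.4, 0.1, 0.2]
gripper_width: 51.5
grip_force: 0.0
 220  230  240  250  260  270  280  290  300  310  320  330  340  350  360  370
  71   80   69   68   72   73  100  142  143  115   70   77   73   66   71   77
  84  100  132  143  142  145  146  144  145  146  145  145  146  132   98   73
  71   72   77  143  174  175  174  159  153  155  172  175  174  160   87   70
221 158
[[ 66 102  90 102 147 158 155 155 156 158 164 134 104  97 128 157 162 162
  163 162 157 156 156 158 163]
 [ 68  58  56  68 142 158 157 157 158 141  79  39  43  45  37  85 149 161
  159 158 158 160 160 161 161]
 [ 61  60  59  58 142 160 158 158 159 166  97  34  39  40  35  78 149 162
  157 157 157 157 158 157 157]
 [ 60  59  60  55 140 159 157 157 160 166  95  33  39  38  36  57 146 164
  159 158 160 161 161 161 159]
 [ 60  60  60  71 118 152 160 161 162 167 104  41  38  39  37  48 146 160
  157 158 158 158 157 157 156]]
```

```bash
python3 -c "
from bench import bot
print(bot.hand_in())"
```

```text
the job is handed in; nothing more can be done
None
```

The job is handed in, with no verdict shown: the block was standing upright in the red tray when last seen, the pointer is about 1 mm short of the set mark, and the guard is shut against its stop.

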